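# Line up the chopper's lid with its pin and press it home

### The arm

A 7-joint arm with a two-finger parallel gripper is mounted at the origin on the work surface. World frame = base frame: x ahead of the robot, y to its left, z up, the work surface at z = 0. Lengths are in m, angles in rad, forces in N, time in s.
With the tool pointing down it reaches from about 0.4 to 0.875 m from the base axis. Payload 19.3 kg.
Tool frame: the origin (TCP) lies on the front face of the gripper's body, between the roots of the fingers; the fingertips stand 73 mm ahead of it and the grasp point (between the pads) lies 54 mm ahead of it; z points along the fingers, y is the direction in which the jaws open and shut (so a half turn about z gives the same grasp; the last joint's range is limited). The gripper opens to 85 mm and grips with 20 to 120 N. Pads are 22 mm wide; open, the fingers measure 114 mm over their backs; the gripper's body (76 mm by 85 mm) begins 54 mm behind the grasp point. The pads swing forward as they close: fully open they stand 13 mm farther back than shut.
Start: joints at [1.236, 0.521, -0.036, 1.599, 0.021, 1.021, -0.113], TCP at [0.164, -0.603, 0.304] pointing down, gripper open.
Joint ranges: [-2.91, 2.91], [-0.3, 2.13], [-1.5, 1.42], [0.17, 2.43], [-1.26, 4.41], [0.16, 1.93], [-2.52, 2.52]. Speed limits (rad/s): [1.89, 1.89, 2.39, 2.39, 3.01, 3.01, 3.01].

### API

Orientations are given as [roll, pitch, yaw] about the fixed x, y, z axes, in that order (R = Rz(yaw) Ry(pitch) Rx(roll)).
In Python, from workcell import bot gives the robot as it stands.
- The arm moves only by the shell command python3 -m crank 'ROWS' [OPENING] [FORCE]. ROWS is a JSON object of lists of equal length, an entry for each row: "travel": the shift along the world's x, y, z in cm, a list of three; "rot": the turn, a rotation vector about the world's x, y, z in degrees, a list of three. A call has 1 to 8 rows; each row is the pose to reach, as a shift and turn from the pose commanded when the call began; what a row does not reach only later rows make up. A row lasts 1/10 s, in which the tool goes at most 50 mm and 8.59 degrees, less where a joint would pass 70% of its speed; a pose out of reach is approached as far as the arm can. A call with a gripper value outside its range is refused whole. OPENING is the opening, from -1 (shut) to 1 (fully open), so that 0 is half open, set as the call begins (- or left out, the last holds). The fingers move at their own pace and stop on an object; FORCE is the grip in N (left out, the last holds). Time passes only in rows, so rows that repeat a pose let the fingers close. It gives the time, the measured TCP pose, the force and the opening at its end, in the units of the state.
- bot.observe(): the state, without advancing time (a new reading comes with each control period).
- bot.grab_frame(name): name is "side" or "top"; returns the picture (420x560x3 uint8, red, green, blue); there is no depth.
- bot.camera_model(name): a dict with "fx", "fy", "cx", "cy" (pixels), "R" (3x3) and "t" (3): a world point X has camera coordinates R X + t. Camera axes: x right, y down, z forward; pixel columns grow to the right and rows downward; lengths in m; the calibration is good to about 2 mm. A picture is of the moment at which its call begins. camera_model takes no time and is no camera call.
- bot.job_done(): hands the job in, once; it reports no verdict.
Trained networks look in the newest picture that a camera, given by its name, has taken for a name from the list of things; names that differ only in an ending like _2 or _b are one class to them, and where a whole thing is asked for, a point or a joint stands for the part that bears it (a point fixed in the world has none). Each returns a list of dicts, best first, with "conf" (0 to 1); they miss things now and then, are a little off and sometimes report something else, mostly with a low value. They report only what shows in the picture. A call takes as long as a camera call. They do not tell look-alikes from the thing itself.
- bot.silhouettes(camera, thing): "pixels" (420x560 bool, what is visible of it) and "box" ([centre column, centre row, width, height] in pixels, round what is visible of it).
The state is a dict: "clock": time; "qpos": joint angles; "qd": joint speeds; "joint_efforts": joint torques, N m; "position": TCP position; "tool_rot": TCP orientation; "force": force on the tool from outside, world axes, zero at the start; "moment": the same for the moment, N m; "grip_width": finger opening in m.
Only numpy, scipy, OpenCV 4.12 (cv2) and the standard library are available. Lean on these libraries where they do the work, as an engineer would, in place of code of your own. Each camera call takes 0.05 s, during which the arm holds its last target.

### The job

The round lid of the food chopper is sitting up on its seal, turned out of line. With closed fingers push sideways against the upright rib on the lid, turning the lid either way round until the notch in its rim stands over the steel pin on the bowl; then press on the middle of the lid until it is fully home with the pin standing up through the notch, and take the hand away. Only push and press: do not pinch the rib or lift the lid, and leave everything else on the counter where it stands.

Things in the scene. Friction and masses are not known exactly. Their poses are not given: they have to be found in the camera images.
- lid (a joint): Turn of the lid about the upright axis of the chopper, rad, positive anticlockwise seen from above. At 0 (and at 2 pi, the same place) the notch is over the pin; at the start it is somewhere between 0.7 and 5.58. No stop in either direction. A steady drag of about 2 N at the rib has to be overcome, and the lid stays where it is left.
- lid_seat (a joint): How far the lid has been pressed down, m: 0 = up on its seal as it starts, 0.012 = fully home on the bowl's rim. The seal grips: about 5 N of downward push moves it, and it stays where it is left. Out of line the lid stops on the pin after 1.5 to 4 mm (it gives a little). Pulled upwards it goes negative (lifted).
- lid_middle (a point): Centre of the flat top face of the lid, on the chopper's upright axis: 150 mm above the counter while the lid is up, 138 mm when home. The lid is a grey plastic disc 140 mm across and 8 mm thick, flat but for the rib.
- notch (a point): The notch in the lid's rim: this point is in the middle of the notch at the height of the lid's top face, 64.5 mm out from the lid's axis. The notch is open outwards, 14 mm wide, 14 mm deep inwards from the rim, and goes right through the lid.
- pin_top (a point): Tip of the upright steel pin, 7 mm in diameter, 64.5 mm out from the chopper's axis, 140.5 mm above the counter; it stands 10.5 mm above the bowl's rim on a white lug, 22 mm wide, on the clear bowl's side; the lug sticks out 20 mm beyond the lid's edge, so from above it shows where the hidden pin is. Its tip is 1.5 mm under the lid while the lid is up.
- rib: Upright rib moulded on the lid, same grey plastic: 26 mm long along the lid's radius, 8 mm thick, 26 mm tall above the lid's top face. Origin at the centre of its foot on the lid's top face, 52 mm out from the lid's axis on the side straight opposite the notch; its x axis points along the radius to the lid's axis and the notch.
- chopper: Food chopper, stands fast on the counter: white motor base 156 mm across and 66 mm high, clear bowl 132 mm across above it, rim at 130 mm. Origin on the counter at its axis; its x axis points to the pin.
- mug: White enamel mug 80 mm across and 80 mm high, origin at the centre of its underside. Leave alone.
- spatula: Steel spatula 270 mm long lying on the counter. Leave alone.
- plate_low: Lower of two stacked melamine plates, 190 mm across. Leave alone.
- plate_top: Upper of the two plates. Leave alone.
- jar: Amber glass jar with a steel cap, 64 mm across, 90 mm high. Leave alone.
- tin: Tin can 74 mm across, 110 mm high. Leave alone.
- bowl: Small white bowl 110 mm across, 45 mm high. Leave alone.
- pestle: Small stone pestle about 100 mm long, lying on the counter. Leave alone.
Not all that is in view belongs to the job. What is shaped like the chopper but purple is not meant.

How it is judged:
By the outcome, as a careful person would: the job done as asked, in the order asked, and still so for the second after the job is handed in, with the robot touching nothing.
It also fails if it takes over 48 s, if anything falls off the work surface, if the arm or the gripper's body presses on something with over 40 N, if the wrist force passes 120 N, or if a joint passes its speed limit or range.

## Working session

There is one attempt and no reset: what is moved stays moved. The work goes in short steps, Python scripts to look and compute and a shell command to move; the robot and the scene stay as the last step left them, time stands still between calls to the robot, and variables do not carry over. Pictures are saved under pics/ and viewed, and the job is handed in when it is done.

```bash
mkdir -p pics; ls
python3 - <<'E'
from workcell import bot
import cv2
for n in("top","side"):
    f=bot.grab_frame(n); cv2.imwrite(f"pics/{n}0.png",f[...,::-1])
    c=bot.camera_model(n); print(n,c)
s=bot.observe(); print(s)
E
```

```text
pics
top {'fx': 445.05295015649517, 'fy': 445.05295015649517, 'cx': 278.9231219743116, 'cy': 211.66252648337644, 'R': array([[-0.01014227, -0.99993785, -0.00462972],
       [-0.99639349,  0.01049617, -0.08420122],
       [ 0.08424458,  0.00375904, -0.99643802]]), 't': array([-0.06793472,  0.4589744 ,  1.20966862])}
side {'fx': 399.00869613415784, 'fy': 399.00869613415784, 'cx': 284.8029110282327, 'cy': 216.48181238718269, 'R': array([[-0.81206174, -0.58314661,  0.02226583],
       [-0.35976377,  0.4702188 , -0.80589348],
       [ 0.45948424, -0.6624457 , -0.59164172]]), 't': array([0.30808514, 0.29274568, 1.01512454])}
{'clock': 0.1, 'qpos': array([ 1.23578954,  0.52198938, -0.03634348,  1.59989701,  0.02121038,
        1.02108161, -0.11278846]), 'qd': array([-0.00085503, -0.00016251, -0.00047036, -0.00148399,  0.00153398,
        0.00143928, -0.00067954]), 'joint_efforts': array([ 4.12636946e-03, -9.28499651e+01,  1.98386304e+00, -3.70539558e+01,
        1.81082165e-02,  5.30977064e-03, -3.23482894e-07]), 'position': array([ 0.16350536, -0.60302625,  0.30338061]), 'tool_rot': array([-3.14060491e+00,  6.77277051e-05,  2.64825749e-01]), 'force': array([ 0.56568356,  0.24244749, -0.19709317]), 'moment': array([-0.00535858,  0.03736259, -0.07077425]), 'grip_width': 0.0854615069231851}
```

View pics/top0.png

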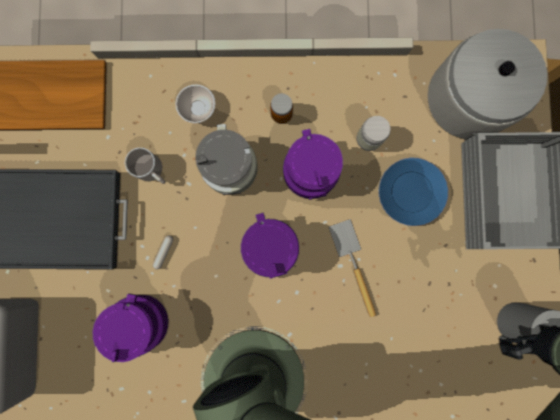

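View pics/side0.png

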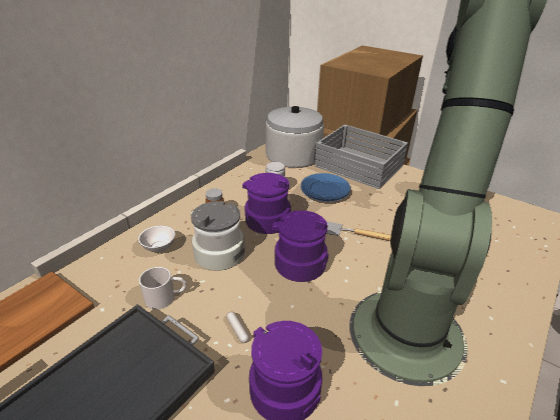

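The grey-lidded chopper is at about (226,160) in the top view, with its white lug near (221,128). I'll zoom in and measure it.

```bash
cat > h.py <<'E'
from workcell import bot
import numpy as np, cv2
def ray(n,u,v,z):
    c=bot.camera_model(n); R=np.array(c['R']);t=np.array(c['t'])
    C=-R.T@t; d=R.T@np.array([(u-c['cx'])/c['fx'],(v-c['cy'])/c['fy'],1])
    return C+d*(z-C[2])/d[2]
def proj(n,X):
    c=bot.camera_model(n); p=np.array(c['R'])@np.array(X)+np.array(c['t'])
    return np.array([c['fx']*p[0]/p[2]+c['cx'],c['fy']*p[1]/p[2]+c['cy']])
def crop(n,u0,v0,u1,v1,k,out):
    f=bot.grab_frame(n); cv2.imwrite(out,cv2.resize(f[v0:v1,u0:u1,::-1],None,fx=k,fy=k,interpolation=cv2.INTER_CUBIC))
E
python3 - <<'E'
from h import *
crop("top",180,110,280,210,6,"pics/t1.png")
for th in("lid_middle","rib","notch","chopper","pin_top"):
    try:
        for d in bot.silhouettes("top",th)[:3]: 
            b=d["box"];print(th,round(d["conf"],2),np.round(b,1),ray("top",b[0],b[1],.15).round(4))
    except Exception as e: print(th,e)
crop("side",170,180,270,280,6,"pics/s1.png")
E
```

```text
lid_middle 0.84 [313.6 161.3  56.5  58.6] [ 0.5721 -0.1608  0.15  ]
lid_middle 0.73 [226.4 159.8  64.9  69.3] [0.5783 0.0564 0.15  ]
lid_middle 0.68 [222.4 156.2  54.2  59.6] [0.5875 0.0664 0.15  ]
rib 0.57 [320.3 183.6   4.8  10.3] [ 0.5159 -0.1764  0.15  ]
rib 0.55 [117.2 353.4   7.3  18.1] [0.1091 0.3193 0.15  ]
notch 0.71 [221.8 157.9  55.3  54.5] [0.5832 0.0679 0.15  ]
notch 0.6 [315.5 162.4  57.7  53.8] [ 0.5693 -0.1654  0.15  ]
notch 0.59 [269.4 248.4  55.4  61. ] [ 0.3571 -0.0489  0.15  ]
chopper 0.82 [131.1 328.8  81.3  70.4] [0.1669 0.2869 0.15  ]
chopper 0.71 [224.9 160.1  59.6  68.1] [0.5776 0.0601 0.15  ]
chopper 0.65 [268.6 246.8  59.1  62.8] [ 0.3611 -0.047   0.15  ]
pin_top 0.73 [226.5 160.   62.8  68.6] [0.5778 0.0562 0.15  ]
pin_top 0.67 [270.6 245.8  56.8  62.2] [ 0.3635 -0.0519  0.15  ]
pin_top 0.61 [132.  326.9  75.2  70.9] [0.1714 0.2848 0.15  ]
```

View pics/t1.png

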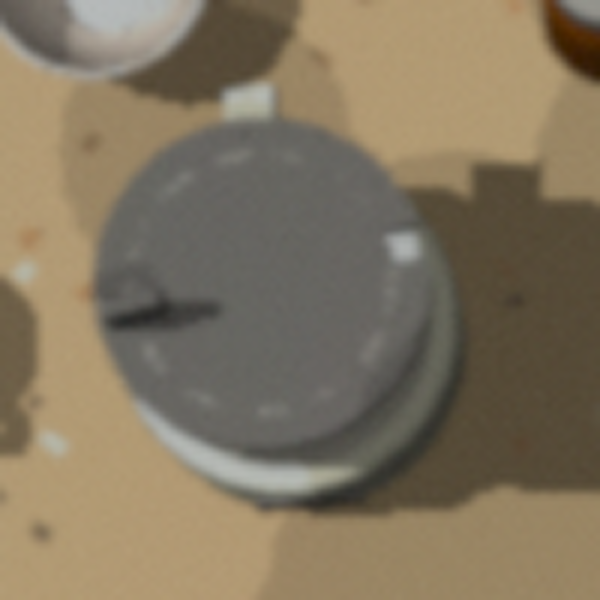

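View pics/s1.png

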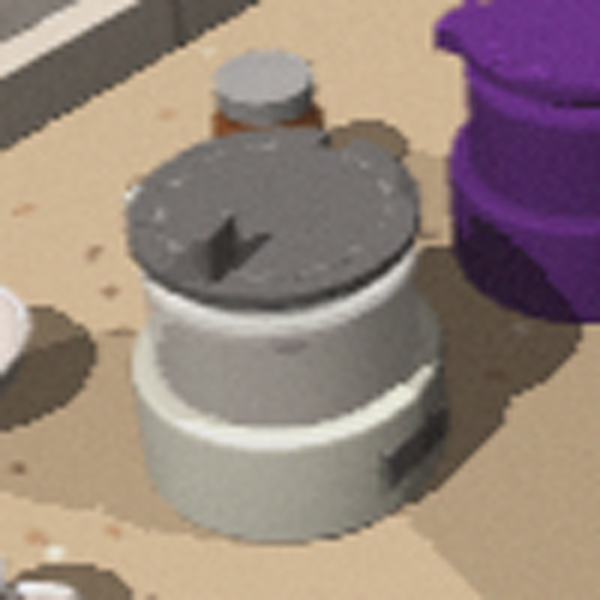

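```bash
cat >> h.py <<'E'
from scipy.optimize import minimize
def fitdisc(n,x0,z=.15,win=60):
    f=bot.grab_frame(n).astype(int); u0,v0=proj(n,[*x0,z]).astype(int)
    a=np.linspace(0,2*np.pi,120,endpoint=False)
    g=cv2.GaussianBlur(f.astype(np.float32),(0,0),.8)
    def samp(c,r):
        P=np.array([proj(n,[c[0]+r*np.cos(t),c[1]+r*np.sin(t),z]) for t in a]).astype(np.float32)
        return cv2.remap(g,P[None,:,0],P[None,:,1],cv2.INTER_LINEAR)[0]
    def cost(c): 
        d=np.abs(samp(c,.067)-samp(c,.0735)).sum(1); return -np.minimum(d,90).sum()
    best=min(((cost((x0[0]+i*.003,x0[1]+j*.003)),x0[0]+i*.003,x0[1]+j*.003) for i in range(-7,8) for j in range(-7,8)))
    r=minimize(cost,best[1:],method='Nelder-Mead',options=dict(initial_simplex=np.array(best[1:])+np.array([[0,0],[.003,0],[0,.003]])))
    return r.x,r.fun
def overlay(n,c,z,extra,box,k,out):
    u0,v0,u1,v1=box; f=bot.grab_frame(n)
    im=cv2.resize(f[v0:v1,u0:u1,::-1],None,fx=k,fy=k,interpolation=cv2.INTER_CUBIC)
    for t in np.linspace(0,2*np.pi,90):
        p=(proj(n,[c[0]+.07*np.cos(t),c[1]+.07*np.sin(t),z])-[u0,v0]+.5)*k-.5; cv2.circle(im,tuple(int(q) for q in p),1,(0,255,0),-1)
    for X in extra:
        p=(proj(n,X)-[u0,v0]+.5)*k-.5; cv2.circle(im,tuple(int(q) for q in p),2,(0,0,255),-1)
    cv2.imwrite(out,im)
E
python3 - <<'E'
from h import *
for n in("top","side"):
    print(n,fitdisc(n,(.585,.06)))
c,_=fitdisc("top",(.585,.06))
# crop->pix
pix=lambda a,b:(180+(a+.5)/6-.5,110+(b+.5)/6-.5)
for nm,p,z in(("notch",(403,242),.146),("lug",(250,90),.13),("ribfoot",(118,310),.15)):
    X=ray("top",*pix(*p),z); d=X[:2]-c; print(nm,X.round(4),np.hypot(*d).round(4),np.degrees(np.arctan2(d[1],d[0])).round(1))
sp=lambda a,b:(170+(a+.5)/6-.5,180+(b+.5)/6-.5)
X=ray("side",*sp(225,216),.176);d=X[:2]-c;print(X,np.hypot(*d),np.degrees(np.arctan2(d[1],d[0])))
overlay("top",c,.15,[[*c,.15]],(180,110,280,210),6,"pics/t2.png")
overlay("side",c,.15,[[*c,.15]],(170,180,270,280),6,"pics/s2.png")
E
```

```text
Traceback (most recent call last):
  File "h.py", line 22, in fitdisc
    best=min(((cost((x0[0]+i*.003,x0[1]+j*.003)),x0[0]+i*.003,x0[1]+j*.003) for i in range(-7,8) for j in range(-7,8)))
  File "h.py", line 22, in <genexpr>
    best=min(((cost((x0[0]+i*.003,x0[1]+j*.003)),x0[0]+i*.003,x0[1]+j*.003) for i in range(-7,8) for j in range(-7,8)))
               ~~~~^^^^^^^^^^^^^^^^^^^^^^^^^^^^^
  File "h.py", line 21, in cost
    d=np.abs(samp(c,.067)-samp(c,.0735)).sum(1); return -np.minimum(d,90).sum()
                          ~~~~^^^^^^^^^
  File "h.py", line 18, in samp
    P=np.array([proj(n,[c[0]+r*np.cos(t),c[1]+r*np.sin(t),z]) for t in a]).astype(np.float32)
                ~~~~^^^^^^^^^^^^^^^^^^^^^^^^^^^^^^^^^^^^^^^^^
  File "h.py", line 8, in proj
    c=bot.camera_model(n); p=np.array(c['R'])@np.array(X)+np.array(c['t'])
ValueError: time passes only in moves, steps and waits
```

```bash
sed -i 's/bot.camera_model(n)/CM[n]/' h.py; sed -i 's/^import numpy as np, cv2/import numpy as np, cv2\nCM={n:bot.camera_model(n) for n in("top","side")}/' h.py
cat > m.py <<'E'
from h import *
for n in("top","side"):
    print(n,fitdisc(n,(.585,.06)))
c,_=fitdisc("top",(.585,.06))
pix=lambda a,b:(180+(a+.5)/6-.5,110+(b+.5)/6-.5)
for nm,p,z in(("notch",(403,242),.146),("lug",(250,90),.13),("ribfoot",(118,310),.15)):
    X=ray("top",*pix(*p),z); d=X[:2]-c; print(nm,X.round(4),np.hypot(*d).round(4),np.degrees(np.arctan2(d[1],d[0])).round(1))
sp=lambda a,b:(170+(a+.5)/6-.5,180+(b+.5)/6-.5)
X=ray("side",*sp(225,216),.176);d=X[:2]-c;print(X,np.hypot(*d),np.degrees(np.arctan2(d[1],d[0])))
overlay("top",c,.15,[[*c,.15]],(180,110,280,210),6,"pics/t2.png")
overlay("side",c,.15,[[*c,.15]],(170,180,270,280),6,"pics/s2.png")
print(bot.observe()["clock"])
E
python3 m.py
```

```text
top (array([0.58694988, 0.06629193]), np.float64(-7854.171875))
side (array([0.57825243, 0.07049162]), np.float64(-8683.9833984375))
notch [0.6036 0.0059 0.146 ] 0.0627 -74.4
lug [0.6737 0.072  0.13  ] 0.0871 3.8
ribfoot [0.5754 0.1241 0.15  ] 0.0589 101.2
[0.56946033 0.10949273 0.176     ] 0.046544913587822166 111.8131654161378
0.75
```

View pics/t2.png

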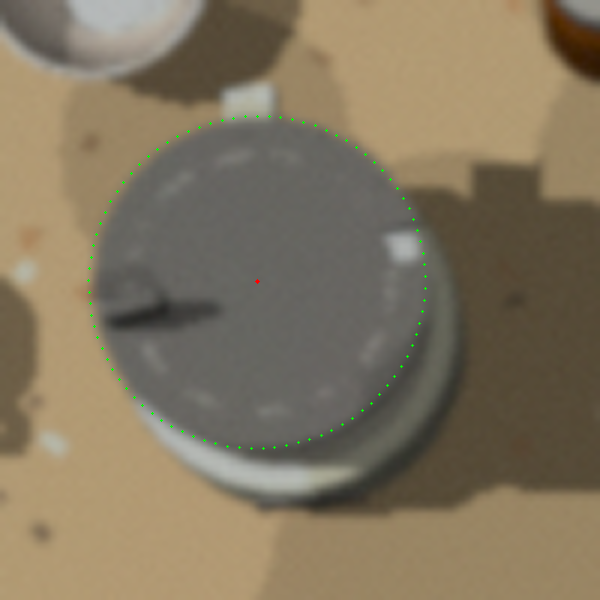

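View pics/s2.png

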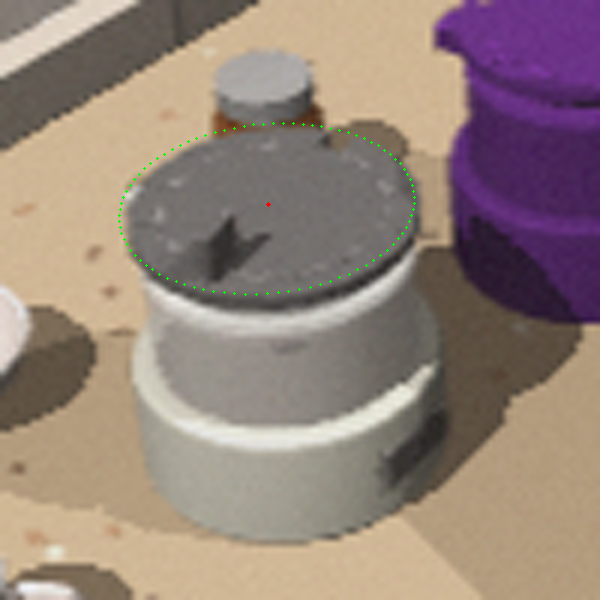

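The fit overlay runs a few pixels off the true edges. By eye the lid centre is about (0.5845, 0.0655). The lug sits at about +4°, the notch at about -72° and the rib at about 107°, so the lid needs roughly +76° anticlockwise. I'll shut the fingers and travel there.

```bash
python3 -m crank '{"travel":[[2.5,4.2,0],[5,8.4,0],[7.5,12.6,0],[10,16.8,0],[12.5,21,0],[15,25.2,0],[17.5,29.4,0],[20,33.6,0]],"rot":[[0,0,0],[0,0,0],[0,0,0],[0,0,0],[0,0,0],[0,0,0],[0,0,0],[0,0,0]]}' -1 40
```

```text
clock: 1.55
position: [0.3642, -0.2654, 0.3042]
tool_rot: [3.141, -0.0, 0.265]
force: [1.2, -0.6, 0.1]
grip_width: 0.0001
```

```bash
python3 -m crank '{"travel":[[2.5,4.2,0],[5,8.4,0],[7.5,12.6,0],[10,16.8,0],[12.5,21,0],[15,25.2,0],[17.5,29.4,0],[20,33.6,0]],"rot":[[0,0,0],[0,0,0],[0,0,0],[0,0,0],[0,0,0],[0,0,0],[0,0,0],[0,0,0]]}'
python3 - <<'E'
from h import *
crop("top",150,60,300,220,4,"pics/t3.png");crop("side",120,100,320,280,4,"pics/s3.png")
s=bot.observe();print(s["position"],s["qpos"])
E
```

```text
clock: 2.35
position: [0.5643, 0.0706, 0.3041]
tool_rot: [3.141, -0.0, 0.265]
force: [0.6, -1.7, -0.7]
grip_width: 0.0
[0.56513541 0.07513713 0.30364013] [ 0.00532924  0.44944873 -0.32997413  1.73699508  0.16677842  0.98129558
 -1.68635218]
```

View pics/t3.png

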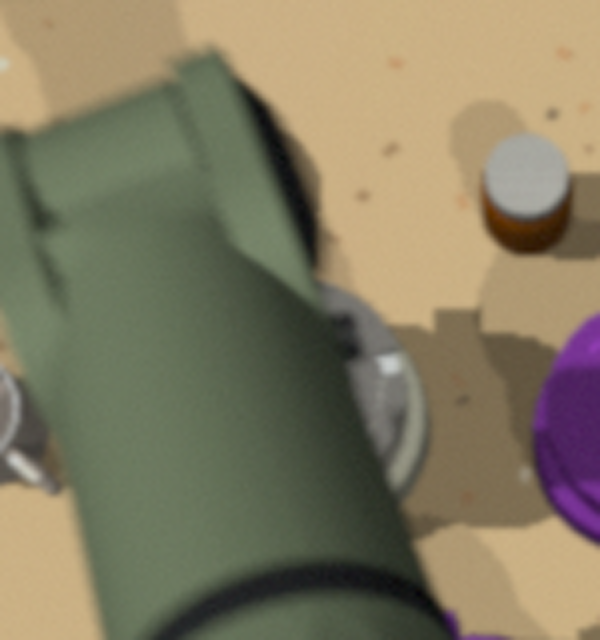

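View pics/s3.png

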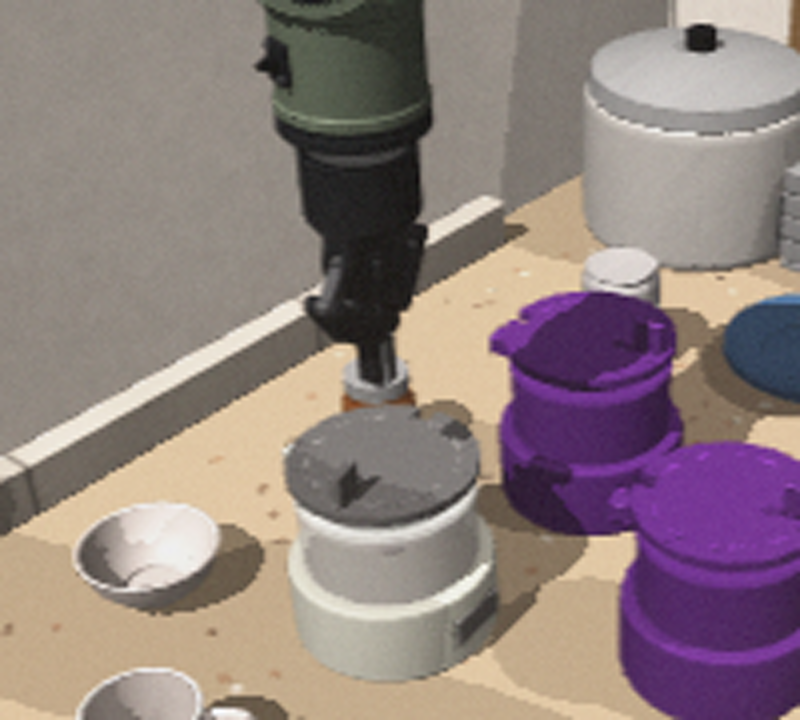

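```bash
cat >> h.py <<'E'
def model(n,c,ang,z,box,k,out,lug=4,f=None):
    "wire overlay: lid disc, rib box, notch at lid notch direction ang(deg), pin at lug(deg)"
    u0,v0,u1,v1=box
    if f is None: f=bot.grab_frame(n)
    im=cv2.resize(f[v0:v1,u0:u1,::-1],None,fx=k,fy=k,interpolation=cv2.INTER_CUBIC)
    P=lambda X:tuple(int(round(q)) for q in (proj(n,X)-[u0,v0]+.5)*k-.5)
    def poly(L,col):
        for a,b in zip(L[:-1],L[1:]): cv2.line(im,P(a),P(b),col,1,cv2.LINE_AA)
    A=np.radians(ang); e=np.array([np.cos(A),np.sin(A)]); t=np.array([-e[1],e[0]])
    W=lambda r,s,h:[*(np.array(c)+r*e+s*t),z+h]
    poly([W(.07*np.cos(q),.07*np.sin(q),0) for q in np.linspace(0,6.2832,60)],(0,255,0))
    for h in(0,.026): poly([W(-.065,-.004,h),W(-.065,.004,h),W(-.039,.004,h),W(-.039,-.004,h),W(-.065,-.004,h)],(0,0,255))
    for r in(-.065,-.039):
        for s in(-.004,.004): poly([W(r,s,0),W(r,s,.026)],(0,0,255))
    poly([W(.07,-.007,0),W(.056,-.007,0),W(.056,.007,0),W(.07,.007,0)],(255,0,0))
    A=np.radians(lug); e=np.array([np.cos(A),np.sin(A)]); t=np.array([-e[1],e[0]])
    L=lambda r,s:[*(np.array(c)+r*e+s*t),.13]
    poly([L(.07,-.011),L(.09,-.011),L(.09,.011),L(.07,.011)],(255,255,0))
    cv2.imwrite(out,im)
E
python3 - <<'E'
from h import *
ft=cv2.imread("pics/top0.png")[...,::-1];fs=cv2.imread("pics/side0.png")[...,::-1]
c=(.5845,.0655)
model("top",c,-74,.15,(180,110,280,210),6,"pics/t4.png",f=ft)
model("side",c,-74,.15,(170,180,270,280),6,"pics/s4.png",f=fs)
print(proj("side",[.565,.0751,.2306]))
E
```

```text
[215.38210775 194.10521411]
```

View pics/t4.png

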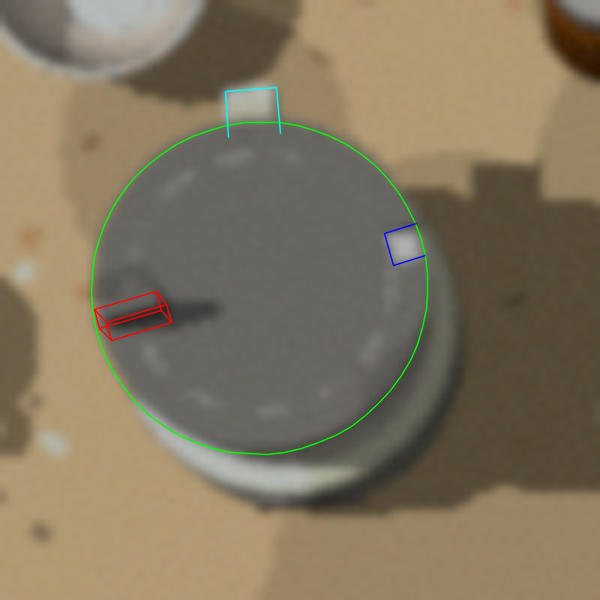

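View pics/s4.png

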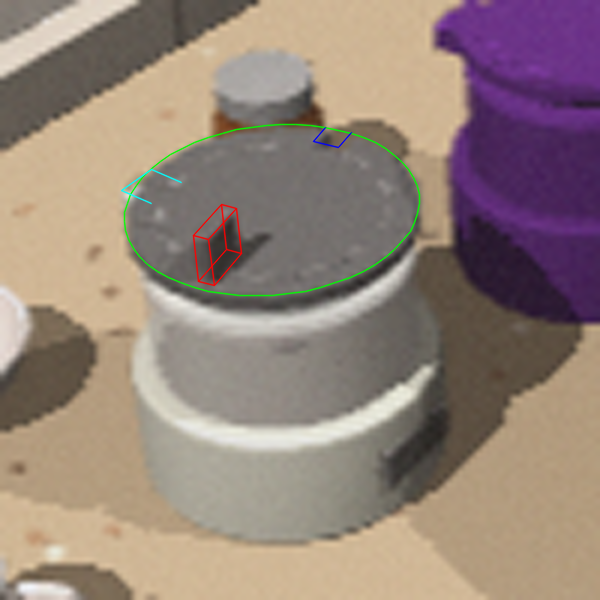

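The projected model matches both views. In the top view the notch is at crop (403,245) and the rib at crop (130,305); the lug is at about +4°. Next I'll place the fingers on the clockwise side of the rib and descend.

```bash
python3 -m crank '{"travel":[[1.6,2.6,0],[3.2,5.3,0],[3.2,5.3,-2],[3.2,5.3,-4.5],[3.2,5.3,-6],[3.2,5.3,-7],[3.2,5.3,-7],[3.2,5.3,-7]],"rot":[[0,0,0],[0,0,0],[0,0,0],[0,0,0],[0,0,0],[0,0,0],[0,0,0],[0,0,0]]}'
python3 - <<'E'
from h import *
f=bot.grab_frame("side")
model("side",(.5845,.0645),-74,.15,(160,130,280,250),5,"pics/s5.png",f=f)
s=bot.observe();print(s["position"],s["force"],proj("side",s["position"]-[0,0,.073]))
E
```

```text
clock: 3.25
position: [0.5958, 0.1217, 0.2346]
tool_rot: [3.142, -0.001, 0.265]
force: [-0.8, 1.1, -0.4]
grip_width: 0.0002
[0.59592246 0.12174846 0.23482024] [-0.16273513  0.74828264 -0.35469716] [197.56836346 218.34421383]
```

View pics/s5.png

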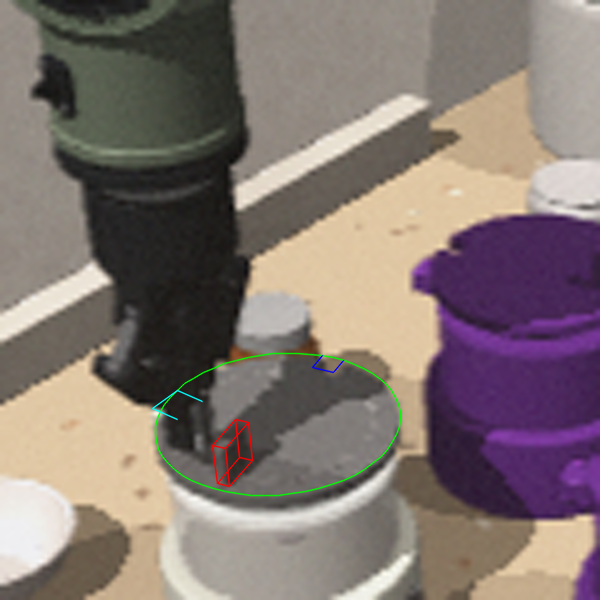

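```bash
cat > p.py <<'E'
import numpy as np,sys
c=np.array([.5845,.0645]); cmd=np.array([float(sys.argv[1]),float(sys.argv[2])]); y0=float(sys.argv[3]); off=float(sys.argv[4])
for phi in map(float,sys.argv[5:]):
    u=lambda a:np.array([np.cos(np.radians(a)),np.sin(np.radians(a))])
    p=c+.052*u(phi)+off*u(phi-90)
    print(phi,((p-cmd)*100).round(2),"rot",round(phi-90-y0,1))
E
python3 p.py .596 .122 15.2 .015 100 104 108 114 120 127 134 141 148 155 162 169 176
```

```text
100.0 [-0.58 -0.37] rot -5.2
104.0 [-0.95 -0.34] rot -1.2
108.0 [-1.33 -0.34] rot 2.8
114.0 [-1.89 -0.39] rot 8.8
120.0 [-2.45 -0.5 ] rot 14.8
127.0 [-3.08 -0.69] rot 21.8
134.0 [-3.68 -0.97] rot 28.8
141.0 [-4.25 -1.31] rot 35.8
148.0 [-4.76 -1.72] rot 42.8
155.0 [-5.23 -2.19] rot 49.8
162.0 [-5.63 -2.72] rot 56.8
169.0 [-5.97 -3.29] rot 63.8
176.0 [-6.23 -3.89] rot 70.8
```

```bash
python3 -m crank '{"travel":[[-0.6,-0.35,0],[-0.95,-0.35,0],[-1.3,-0.35,0],[-1.9,-0.4,0],[-2.45,-0.5,0],[-3.1,-0.7,0],[-3.7,-0.95,0],[-3.7,-0.95,0]],"rot":[[0,0,-2],[0,0,0],[0,0,3],[0,0,9],[0,0,15],[0,0,22],[0,0,29],[0,0,29]]}'
python3 - <<'E'
from h import *
f=bot.grab_frame("side")
model("side",(.5845,.0645),-46,.15,(160,130,280,250),5,"pics/s6.png",f=f)
s=bot.observe();print(s["position"],s["force"],s["qpos"])
E
```

```text
clock: 4.1
position: [0.5582, 0.1119, 0.2344]
tool_rot: [3.141, -0.001, 0.774]
force: [0.2, -0.5, -0.3]
grip_width: 0.0007
[0.55840507 0.11199872 0.2343208 ] [-0.06260183  0.02140859 -0.09190316] [ 0.01641319  0.54923491 -0.44537106  1.79851318  0.30110191  0.86090189
 -1.37161864]
```

View pics/s6.png

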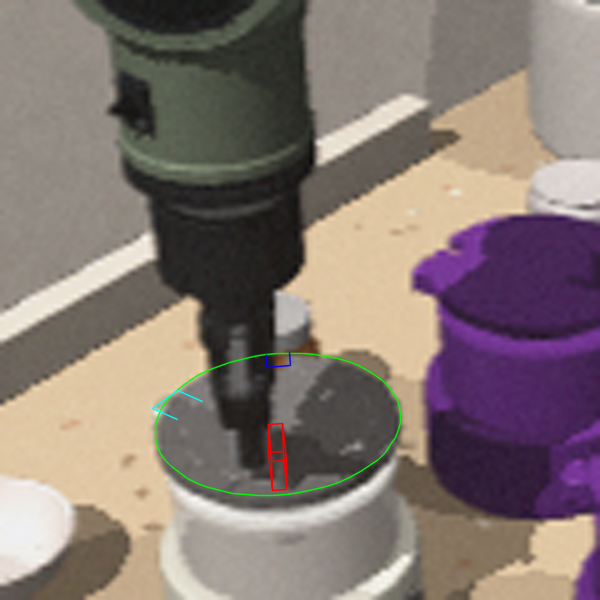

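```bash
python3 p.py .559 .1125 44.2 .015 141 148 155 162 169 174 178 182 186;python3 -m crank '{"travel":[[-0.55,-0.35,0],[-1.05,-0.75,0],[-1.5,-1.25,0],[-1.95,-1.75,0],[-2.25,-2.35,0],[-2.45,-2.75,0],[-2.45,-2.75,0],[-2.45,-2.75,0]],"rot":[[0,0,7],[0,0,14],[0,0,21],[0,0,28],[0,0,35],[0,0,40],[0,0,40],[0,0,40]]}'
python3 - <<'E'
from h import *
f=bot.grab_frame("side")
model("side",(.5845,.0645),-7,.15,(160,130,280,250),5,"pics/s7.png",f=f)
crop("side",160,130,280,250,5,"pics/s7b.png")
model("top",(.5845,.0645),-7,.15,(170,100,290,220),5,"pics/t7.png")
s=bot.observe();print(s["position"],s["force"],s["qpos"])
E
```

```text
141.0 [-0.55 -0.36] rot 6.8
148.0 [-1.06 -0.77] rot 13.8
155.0 [-1.53 -1.24] rot 20.8
162.0 [-1.93 -1.77] rot 27.8
169.0 [-2.27 -2.34] rot 34.8
174.0 [-2.46 -2.76] rot 39.8
178.0 [-2.59 -3.12] rot 43.8
182.0 [-2.7  -3.48] rot 47.8
186.0 [-2.78 -3.85] rot 51.8
clock: 4.95
position: [0.5342, 0.0848, 0.2339]
tool_rot: [-3.141, 0.0, 1.464]
force: [-0.7, -0.4, 0.4]
grip_width: 0.0002
[0.53410191 0.08501886 0.23385904] [ 0.38685012 -0.15070116 -0.26122772] [ 0.1880184   0.54245362 -0.62462477  1.86649798  0.40867793  0.86316287
 -0.74360092]
```

View pics/s7.png

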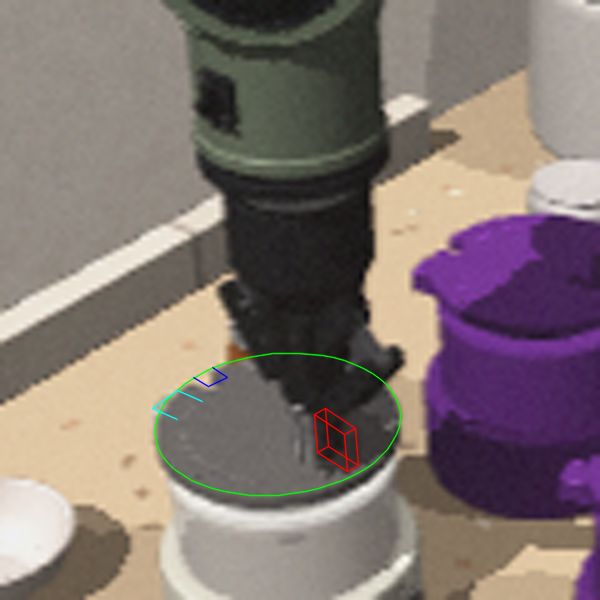

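View pics/s7b.png

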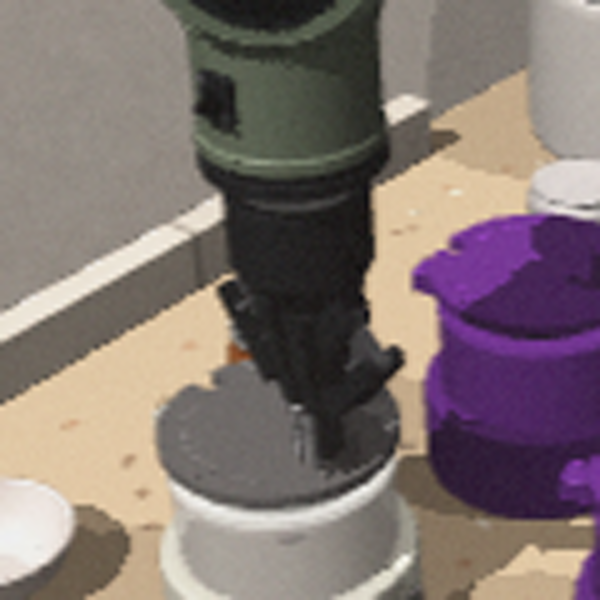

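View pics/t7.png

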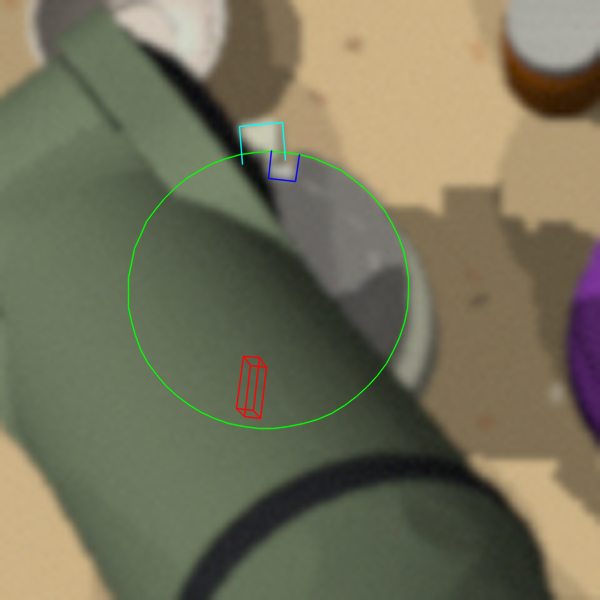

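The notch shows at about -7° in both views, short of the lug at about +4°. I'll push most of the rest, then back off and look.

```bash
python3 p.py .5345 .085 84.2 .015 178 181 184;python3 -m crank '{"travel":[[-0.1,-0.2,0],[-0.15,-0.4,0],[-0.2,-0.6,0],[-0.25,-0.85,0],[-0.25,-0.85,0],[-0.2,-0.5,0],[0.1,0.5,0],[0.1,0.5,0]],"rot":[[0,0,2],[0,0,4],[0,0,6],[0,0,8],[0,0,8.5],[0,0,8.5],[0,0,8.5],[0,0,8.5]]}'
python3 - <<'E'
from h import *
f=bot.grab_frame("side")
model("side",(.5845,.0645),3,.15,(160,130,280,250),5,"pics/s8.png",f=f)
model("top",(.5845,.0645),3,.15,(180,110,260,190),7,"pics/t8.png")
crop("top",180,110,260,190,7,"pics/t8b.png")
crop("side",160,130,280,250,5,"pics/s8b.png")
s=bot.observe();print(s["clock"],s["position"],s["force"])
E
```

```text
178.0 [-0.14 -0.37] rot 3.8
181.0 [-0.23 -0.64] rot 6.8
184.0 [-0.29 -0.92] rot 9.8
clock: 5.9
position: [0.5354, 0.0917, 0.234]
tool_rot: [3.141, -0.001, 1.618]
force: [-0.4, 0.2, 0.5]
grip_width: -0.0001
6.1 [0.53501469 0.08977317 0.23382585] [-0.54256862 -1.28948465 -0.12357377]
```

View pics/t8.png

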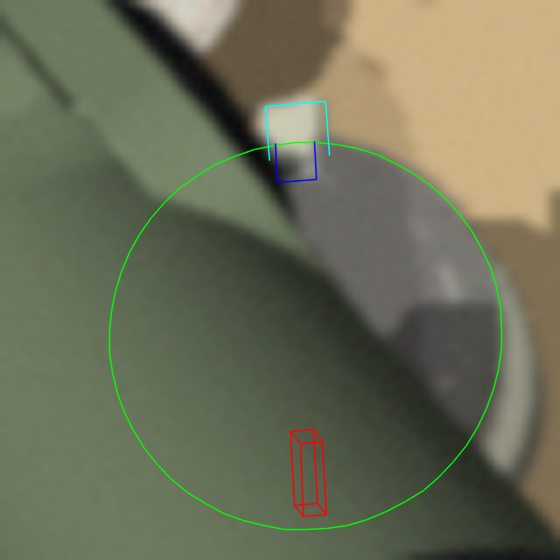

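View pics/t8b.png

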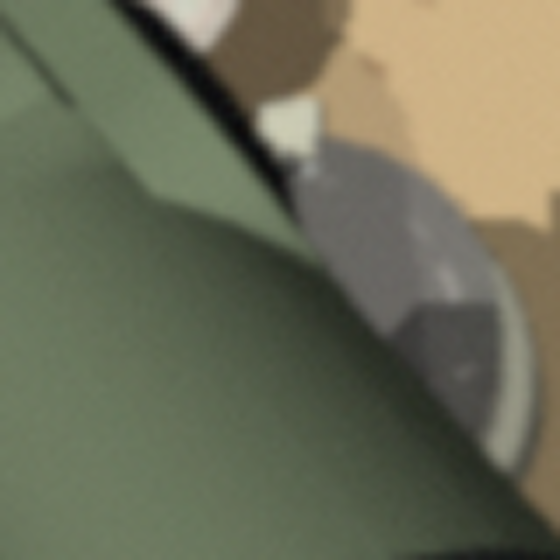

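View pics/s8b.png

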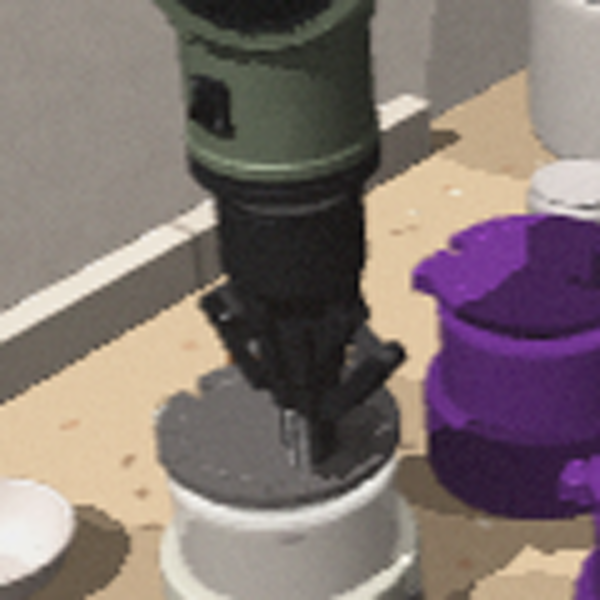

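```bash
python3 -m crank '{"travel":[[0,0,3],[0,0,7],[0,-4,9],[0,-8,9],[0,-13,9],[0,-18,9],[0,-23,9],[0,-25,9]],"rot":[[0,0,0],[0,0,0],[0,0,0],[0,0,0],[0,0,0],[0,0,0],[0,0,0],[0,0,0]]}'
python3 - <<'E'
from h import *
f=bot.grab_frame("side")
model("side",(.5845,.0645),3,.15,(170,180,270,280),6,"pics/s9.png",f=f)
f=bot.grab_frame("top")
model("top",(.5845,.0645),3,.15,(180,110,280,210),6,"pics/t9.png",f=f)
cv2.imwrite("pics/t9b.png",cv2.resize(f[110:210,180:280,::-1],None,fx=6,fy=6,interpolation=cv2.INTER_CUBIC))
E
```

```text
clock: 6.9
position: [0.5341, -0.1656, 0.3236]
tool_rot: [-3.141, 0.002, 1.612]
force: [-0.5, -0.0, -0.1]
grip_width: -0.0001
```

View pics/s9.png

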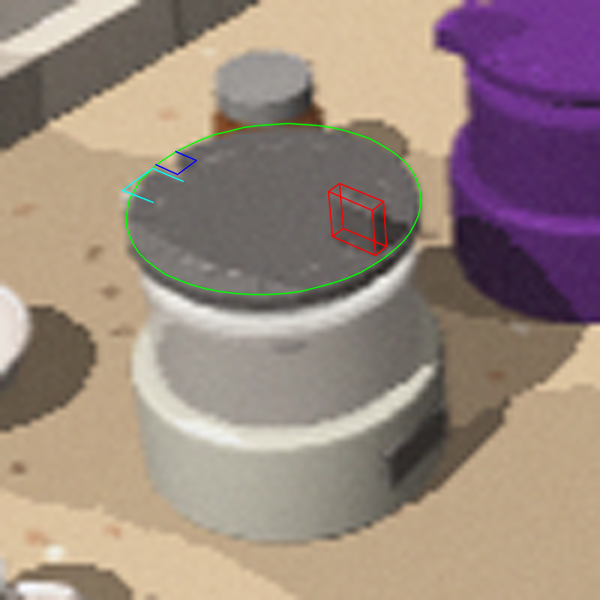

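View pics/t9.png

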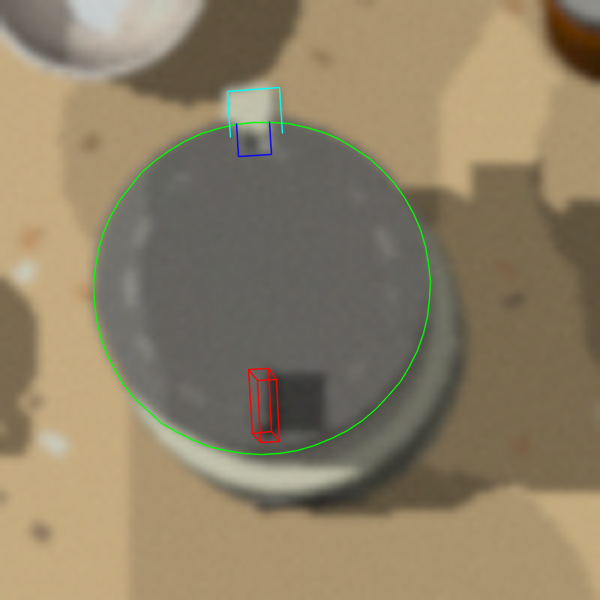

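View pics/t9b.png

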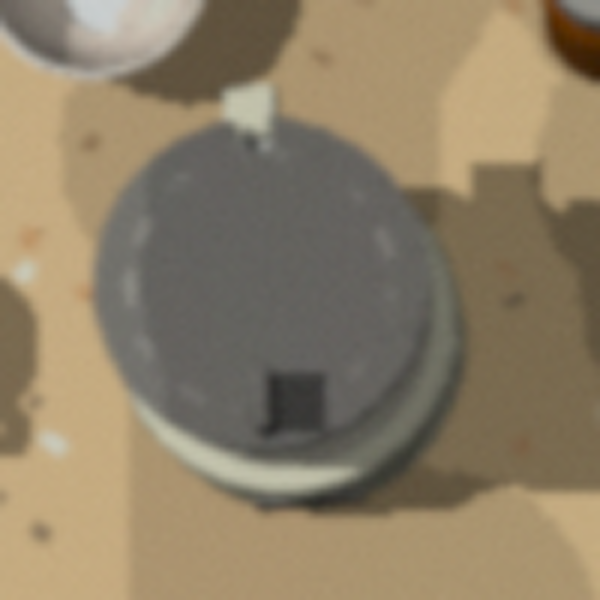

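Run:
```python
from h import *
f=np.stack([bot.grab_frame("top") for _ in range(1)]).mean(0)
a=f[120:145,205:245]; a=np.clip((a-30)*1.4,0,255).astype(np.uint8)
cv2.imwrite("pics/t10.png",cv2.resize(a[...,::-1],None,fx=16,fy=16,interpolation=cv2.INTER_NEAREST))
c=(.5845,.0645)
for r,z,g in((.0645,.15,3),(.0645,.1405,4)):
    print(proj("top",[c[0]+r*np.cos(np.radians(g)),c[1]+r*np.sin(np.radians(g)),z]))
```

```text
[221.81824807 132.03508156]
[221.87188397 133.05355838]
```

View pics/t10.png

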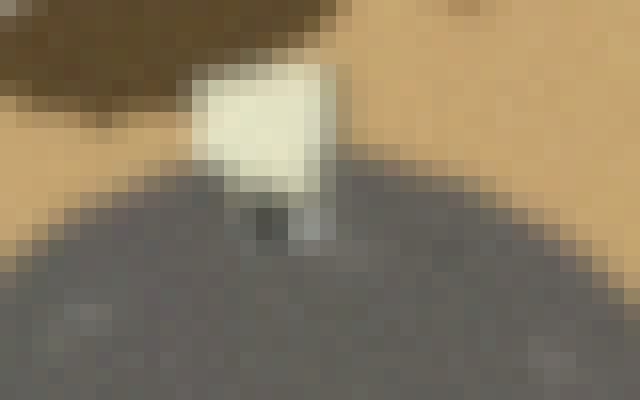

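The lug's centre column is about 220.7 and the pin in the notch about 220.9. The notch's centre is about 221.6–221.8, so the notch is about 2° short. I'll nudge it about 2° further anticlockwise.

```bash
python3 -m crank '{"travel":[[0,5,0],[0,10,0],[0,15,0],[0,20,0],[0,24,0],[0,25.5,0],[0,25.5,-3],[0,25.5,-5]],"rot":[[0,0,0],[0,0,0],[0,0,0],[0,0,0],[0,0,0],[0,0,0],[0,0,0],[0,0,0]]}'; python3 -m crank '{"travel":[[0,0,-2],[0,0,-4],[0,0,-4],[0,0,-4]],"rot":[[0,0,0],[0,0,0],[0,0,0],[0,0,2]]}'
```

```text
clock: 7.85
position: [0.5344, 0.0959, 0.2729]
tool_rot: [-3.142, 0.0, 1.619]
force: [-0.1, -0.6, -0.4]
grip_width: -0.0002
clock: 8.25
position: [0.5349, 0.0953, 0.2344]
tool_rot: [-3.141, -0.0, 1.654]
force: [1.0, 0.3, -0.1]
grip_width: -0.0002
```

```bash
python3 -m crank '{"travel":[[0,-0.7,0],[-0.2,-1.3,0],[-0.3,-1.6,0],[-0.35,-1.85,0],[-0.35,-1.95,0],[-0.35,-2.05,0],[-0.35,-2.05,0],[-0.35,-2.05,0]],"rot":[[0,0,0],[0,0,0],[0,0,0],[0,0,0],[0,0,0],[0,0,0],[0,0,0],[0,0,0]]}'; python3 -m crank '{"travel":[[0,0.7,0],[0.2,2,0],[0.2,2,4],[0.2,2,9],[0.2,-6,9],[0.2,-11,9],[0.2,-16,9],[0.2,-21,9]],"rot":[[0,0,0],[0,0,0],[0,0,0],[0,0,0],[0,0,0],[0,0,0],[0,0,0],[0,0,0]]}'
python3 - <<'E'
from h import *
f=bot.grab_frame("top")
cv2.imwrite("pics/t11f.png",f[...,::-1])
a=f[120:145,205:245].astype(float); a=np.clip((a-30)*1.4,0,255).astype(np.uint8)
cv2.imwrite("pics/t11.png",cv2.resize(a[...,::-1],None,fx=16,fy=16,interpolation=cv2.INTER_NEAREST))
model("top",(.5845,.0645),5,.15,(180,110,280,210),6,"pics/t11b.png",f=f)
E
```

```text
clock: 9.05
position: [0.5316, 0.0745, 0.2339]
tool_rot: [3.142, -0.0, 1.653]
force: [0.5, 1.3, 1.1]
grip_width: -0.0005
clock: 9.85
position: [0.5336, -0.1066, 0.3241]
tool_rot: [3.141, 0.0, 1.653]
force: [1.7, 0.5, 0.1]
grip_width: 0.0
```

View pics/t11.png

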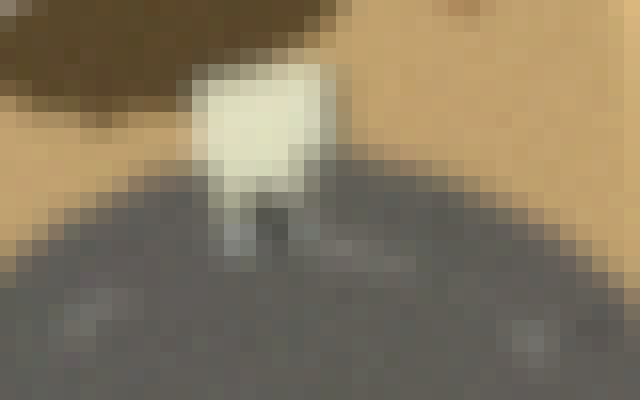

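View pics/t11b.png

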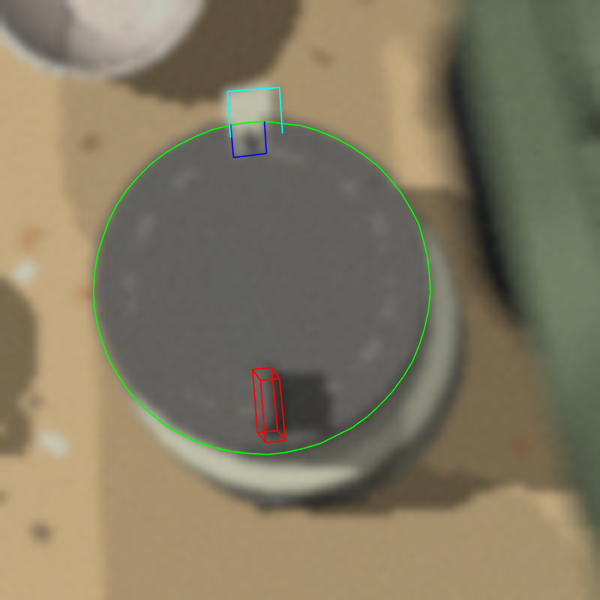

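The pin now sits close to the notch's middle: notch columns span about 13–19.4 and the pin is at about 16.6, an offset under 1 mm. Now to press on the middle.

```bash
python3 -m crank '{"travel":[[1,4,0],[2,8,0],[3.5,12,0],[4.5,16,0],[5.05,19,0],[5.05,20,0],[5.05,20,-3],[5.05,20,-6]],"rot":[[0,0,0],[0,0,0],[0,0,0],[0,0,0],[0,0,0],[0,0,0],[0,0,0],[0,0,0]]}'; python3 -m crank '{"travel":[[0,0,-2],[0,0,-3],[0,0,-3],[0,0,-3]],"rot":[[0,0,0],[0,0,0],[0,0,0],[0,0,0]]}'
```

```text
clock: 10.7
position: [0.5842, 0.0953, 0.2635]
tool_rot: [3.14, 0.0, 1.653]
force: [0.5, -1.3, -0.8]
grip_width: -0.0
clock: 11.1
position: [0.5844, 0.0946, 0.2347]
tool_rot: [3.141, -0.0, 1.652]
force: [1.1, 0.0, 0.7]
grip_width: -0.0001
```

```bash
python3 -m crank '{"travel":[[0,-1.5,0],[0,-3,0],[0,-3,0],[0,-3,-0.5],[0,-3,-0.8],[0,-3,-1.1],[0,-3,-1.1]],"rot":[[0,0,0],[0,0,0],[0,0,0],[0,0,0],[0,0,0],[0,0,0],[0,0,0]]}'
```

```text
clock: 11.8
position: [0.5839, 0.0646, 0.2225]
tool_rot: [-3.141, -0.0, 1.653]
force: [-0.4, 0.4, -0.3]
grip_width: -0.0001
```

```bash
python3 -m crank '{"travel":[[0,0,-0.2],[0,0,-0.3],[0,0,-0.4],[0,0,-0.4]],"rot":[[0,0,0],[0,0,0],[0,0,0],[0,0,0]]}'; python3 -m crank '{"travel":[[0,0,-0.15],[0,0,-0.3],[0,0,-0.3]],"rot":[[0,0,0],[0,0,0],[0,0,0]]}'
```

```text
clock: 12.2
position: [0.584, 0.0645, 0.2189]
tool_rot: [3.142, -0.0, 1.652]
force: [-0.8, 0.6, 0.8]
grip_width: -0.0003
clock: 12.5
position: [0.5841, 0.0643, 0.2157]
tool_rot: [-3.142, -0.0, 1.652]
force: [0.8, 0.2, 0.4]
grip_width: -0.0002
```

Run:
```python
from h import *
f=bot.grab_frame("side")
cv2.imwrite("pics/s12.png",cv2.resize(f[160:280,165:285,::-1],None,fx=5,fy=5,interpolation=cv2.INTER_CUBIC))
s=bot.observe(); print(s["force"],s["moment"],s["position"])
```

```text
[0.02923806 1.18645248 0.65712859] [ 0.10575126 -0.00525258 -0.01993344] [0.58406902 0.06415459 0.21569879]
```

View pics/s12.png

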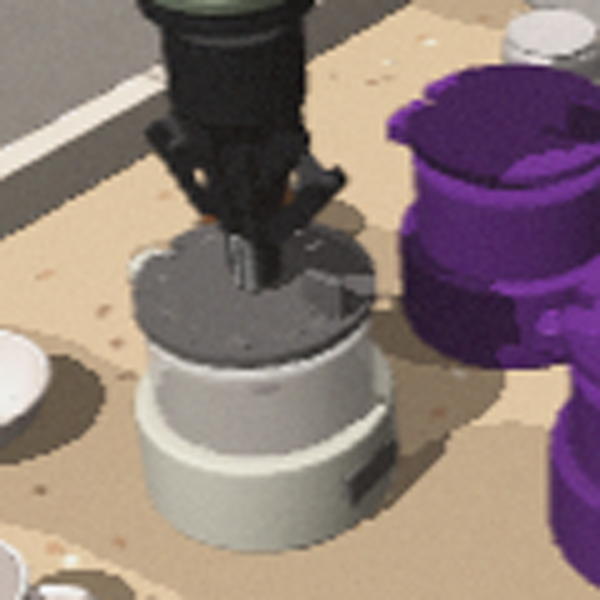

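```bash
python3 -m crank '{"travel":[[0,0,-0.2],[0,0,-0.3],[0,0,-0.3]],"rot":[[0,0,0],[0,0,0],[0,0,0]]}'; python3 -m crank '{"travel":[[0,0,-0.2],[0,0,-0.2]],"rot":[[0,0,0],[0,0,0]]}'
```

```text
clock: 12.85
position: [0.584, 0.0641, 0.2127]
tool_rot: [-3.141, 0.0, 1.652]
force: [0.3, 1.2, 0.3]
grip_width: -0.0001
clock: 13.05
position: [0.584, 0.0641, 0.2107]
tool_rot: [-3.141, 0.0, 1.652]
force: [-1.0, 0.1, 1.7]
grip_width: 0.0
```

```bash
python3 -m crank '{"travel":[[0,0,-0.15],[0,0,-0.15]],"rot":[[0,0,0],[0,0,0]]}'; python3 -m crank '{"travel":[[0,0,-0.15],[0,0,-0.15]],"rot":[[0,0,0],[0,0,0]]}';  python3 - <<'E'
from h import *
f=bot.grab_frame("side")
cv2.imwrite("pics/s13.png",cv2.resize(f[160:280,165:285,::-1],None,fx=5,fy=5,interpolation=cv2.INTER_CUBIC))
E
```

```text
clock: 13.25
position: [0.5841, 0.0642, 0.2104]
tool_rot: [3.141, 0.001, 1.652]
force: [-7.4, -3.3, 21.6]
grip_width: -0.0003
clock: 13.45
position: [0.5842, 0.0643, 0.2101]
tool_rot: [3.14, 0.001, 1.652]
force: [-13.8, -4.2, 42.3]
grip_width: 0.0
```

View pics/s13.png

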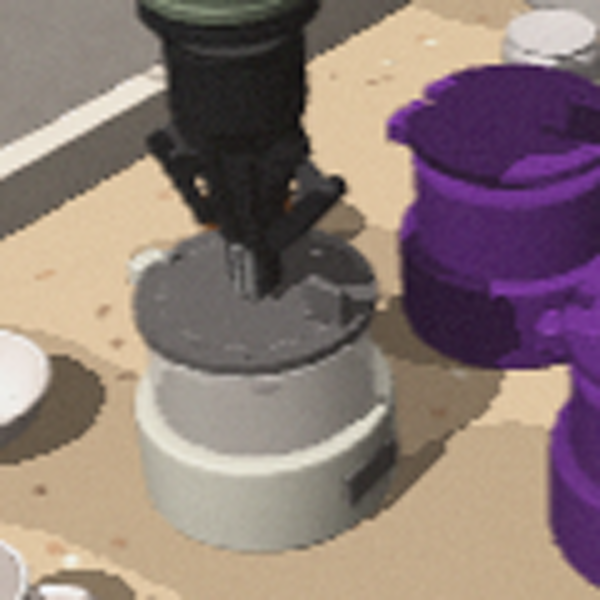

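A hard stop at TCP z = 0.210 puts the tips at about 137 mm, which matches the lid being home. The white seal band has vanished in the side view. Retreating now.

```bash
python3 -m crank '{"travel":[[0,0,0.5],[0,0,2],[0,0,6],[0,0,10],[0,-5,12],[0,-10,12],[0,-15,12],[0,-20,12]],"rot":[[0,0,0],[0,0,0],[0,0,0],[0,0,0],[0,0,0],[0,0,0],[0,0,0],[0,0,0]]}'; python3 -m crank '{"travel":[[0,-4,0],[0,-4,0],[0,-4,0]],"rot":[[0,0,0],[0,0,0],[0,0,0]]}';  python3 - <<'E'
from h import *
f=bot.grab_frame("side")
model("side",(.5845,.0645),5,.138,(170,180,270,280),6,"pics/s14.png",f=f)
cv2.imwrite("pics/s14b.png",cv2.resize(f[180:280,170:270,::-1],None,fx=6,fy=6,interpolation=cv2.INTER_CUBIC))
f=bot.grab_frame("top")
cv2.imwrite("pics/t14f.png",f[...,::-1])
cv2.imwrite("pics/t14.png",cv2.resize(f[110:210,180:280,::-1],None,fx=6,fy=6,interpolation=cv2.INTER_CUBIC))
s=bot.observe(); print(s["force"],s["clock"])
E
```

```text
clock: 14.3
position: [0.5837, -0.1342, 0.3288]
tool_rot: [3.141, 0.0, 1.652]
force: [1.1, -0.0, 0.7]
grip_width: 0.0002
clock: 14.6
position: [0.5839, -0.1727, 0.3282]
tool_rot: [3.142, -0.0, 1.651]
force: [0.0, 1.0, -0.0]
grip_width: -0.0
[0.46217462 0.19904103 0.82067261] 14.7
```

View pics/s14b.png

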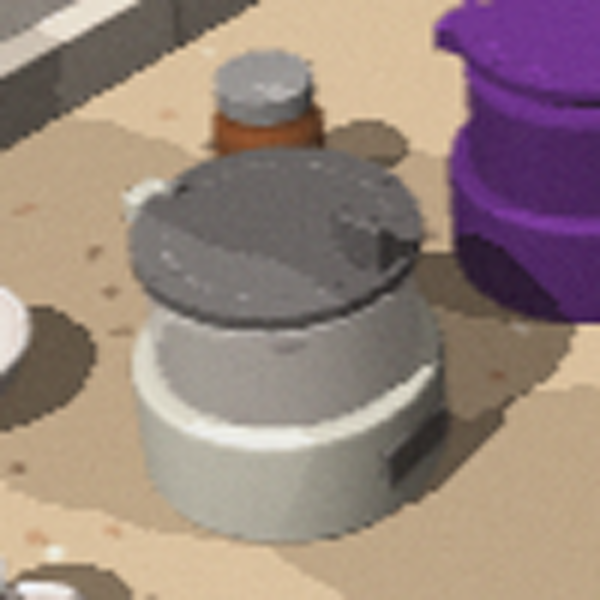

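View pics/t14.png

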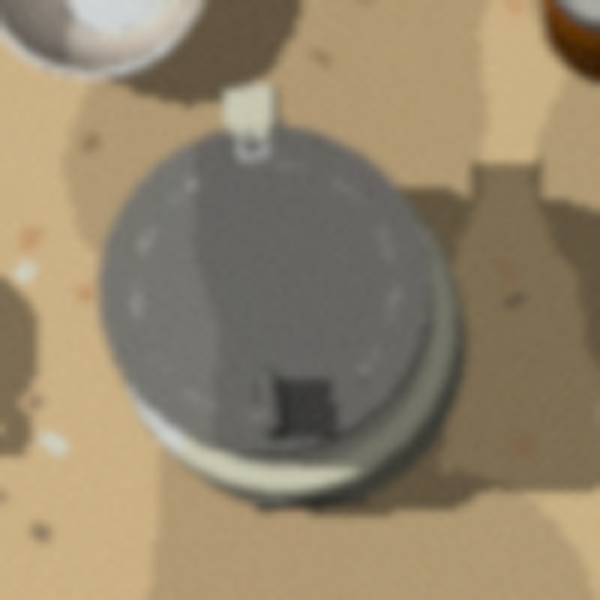

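View pics/t14f.png

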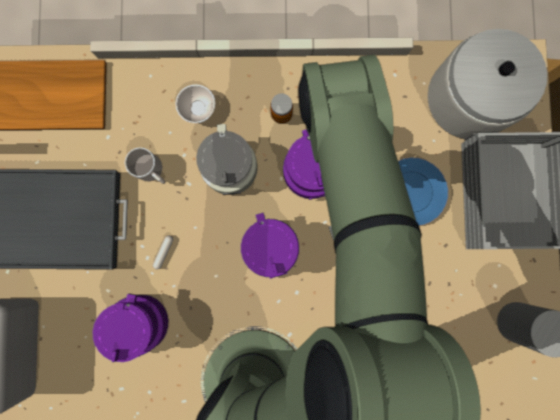

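View pics/s14.png

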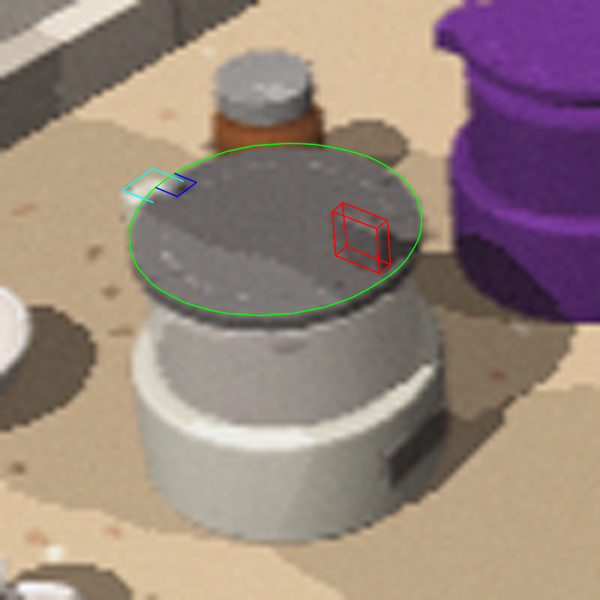

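The lid is down by the expected 12 mm, with the same roughly 1 px model offset as before pressing. The pin shows centred in the notch at crop (253,145). Everything visible stands where it was, and the measured tool force is about 0. Handing in.

```bash
python3 -c "
from workcell import bot
print(bot.job_done())"
```

```text
the job is handed in; nothing more can be done
None
```

The lid is home on the bowl with the pin standing up through the notch, and I handed the job in at about 14.7 s on the robot's clock. The interface gave no verdict.

- **Turning:** With shut fingers I pushed the rib anticlockwise about 77°. A look from above then showed the notch about 2° short, so I made one more small push. After that the pin was within about 1 mm of the notch's middle.
- **Pressing:** I pressed on the middle of the lid until it met a hard stop with the fingertips about 137 mm above the counter; home is 138 mm. I never gripped the rib or lifted the lid.
- **Last checks:** In the side view the lid sits about 12 mm lower than at the start. In the top view the pin shows centred in the notch. The hand is clear and the tool force is about 0. Nothing else in view had moved, but the arm hid part of the counter in the last top picture, including the spatula and the tin.

**What disagreed:**
- While the lid was going down, the wrist force read under 2 N, not the roughly 5 N the seal was said to need.
- At the stop the wrist force rose to 42 N through the fingertips, with about 14 N sideways, before I backed off.
- The two cameras disagreed by up to about 3 mm on where the lid's centre is.

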